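# Load the label roll and close the guide on it

## Task

Lift the yellow label roll off its peg and set it gently in the cradle of the label holder, between the green guide and the red sprung stop. Then slide the green guide (it has a black handle) against the roll until the roll is pressed against the stop and you feel the stop's spring begin to give, without ramming it, and let go so that the roll stays clamped; leave the white roll hanging and the mug and carton where they are.

Things in the scene. Friction and masses are not known exactly. Their poses are not given: they have to be found in the camera images.
- roll: Yellow label roll, black core: a ring 104 mm in diameter, 48 mm wide, 50 mm bore, 0.16 to 0.25 kg. Origin at its centre, x along its axis; it may be turned about x by any amount. It hangs by its bore on one of the rack's two pegs. Straddle it from above over its 48 mm width and grip the flat faces within 22 mm of the top (deeper, the tips would meet the peg).
- spare: White label roll with a blue core on the other peg, same size and frame as the yellow one; leave it hanging.
- rack: Fixed peg rack: two white uprights, 30 mm wide, tops at 187 mm, on a grey foot. Origin on the bench midway, below their front faces, x pointing back, z up. From each a level peg, 16 mm thick, sticks out to x = -151 mm at y = +70 and -70 mm, axes 150 mm up. Each ends in a red-tipped upright nib, 12 mm thick at x = -145 mm, 18 mm above the peg's top.
- rack_off (a point): Point on the bench midway between the two pegs' lines, at x = -180 mm of the rack (axes as the rack's). A hanging roll's centre is near rack x = -69, z = 133 mm. To come off, it must be raised 20 to 32 mm (26 is best: the bore then clears both the nib and the peg) and drawn along the rack's -x until its centre is beyond this point.
- holder: Fixed label holder, a grey base 160 x 400 x 12 mm. Origin at the centre of its underside, z up. Two steel rods along y (16 mm thick, at x = +35 and -35 mm, axes 30 mm up) form the cradle: a roll laid on them with its axis along y has its centre at x = 0, 79 mm up, top 131 mm up. The guide stands towards -y, the sprung stop towards +y.
- bay (a point): Good place for the roll's centre when set down, with room for the fingers on both sides: holder x = 0, y = -10, z = 79 mm. The red stop pad (90 mm wide, 42 to 122 mm up, on a blue bracket) faces it; its free face lies somewhere from holder y = +52 to +90 mm, not measured: find it by feel. The pad gives towards +y on a spring: starts at 4 N, 8 N after its full 10 mm, then rigid.
- guide: Green guide, a carriage that slides only along the holder's y, over 150 mm, and stays where left. Sliding takes about 9 N (friction, which also holds it when let go; 6 to 9 N is still felt on pausing); dragging the roll adds 1 to 2 N. Origin in its front face (towards +y and the roll) at bench height, axes as the holder's; face 96 mm wide, 42 to 124 mm up. It starts at holder y = -100 to -82 mm.
- guide_handle (a point): Centre of the top of the guide's black handle, an upright post 26 mm (across the slide) by 24 mm (along it), standing free from 124 to 167 mm up, its axis 52 mm behind the guide's face (32 mm free between it and the green plate, whose top is 124 mm up).
- mug: Bystander: white mug, 80 mm wide, 90 mm tall.
- carton: Bystander: small cardboard carton, 120 x 80 x 50 mm.
Not all that is in view belongs to the job. There is more than one size of the roll; the one meant has the size given above.

How it is judged:
On the way, in this order (a step that is already met when the one before it is completed fails the run):
1. the yellow roll is off its peg (x of roll in the frame of rack below -0.177 m and height (world z) of roll above 0.1 m), for 0.05 s.
2. the yellow roll lies still in the cradle, let go, with its axis along the rods (x of roll in the frame of holder between -0.008 and 0.008 m and y of roll in the frame of holder between -0.09 and 0.09 m and z of roll in the frame of holder between 0.068 and 0.09 m and angle between the x axis of roll and the y axis of holder, either way round below 0.08 rad and linear speed of roll below 0.01 m/s and contact force between the fingers and roll below 0.05 N and contact force between guide and roll below 0.5 N), for 0.2 s.
At the end, for the whole second after the job is handed in: The yellow roll rests in the cradle, let go: centre within 8 mm of its middle line and 68 to 90 mm up, axis within 0.08 rad of the rods, and the guide presses on it with more than 2.5 N. The white roll, mug and carton are within 30 mm of their places (x of roll in the frame of holder between -0.008 and 0.008 m and y of roll in the frame of holder between -0.09 and 0.09 m and z of roll in the frame of holder between 0.068 and 0.09 m and angle between the x axis of roll and the y axis of holder, either way round below 0.08 rad and linear speed of roll below 0.01 m/s and contact force between the fingers and roll below 0.05 N and contact force between guide and roll above 2.5 N and distance of each of spare, mug, carton from where it was at the start of the episode below 0.03 m); the robot touches nothing.
It fails at once if the guide presses on the roll with more than 20 N (rammed, label edges crushed) (contact force between guide and roll above 20 N).
It fails at once if the roll strikes the holder with more than 50 N (dropped) (contact force between roll and holder above 50 N).
It fails at once if the yellow roll falls to the bench (height (world z) of roll below 0.06 m).
It fails at once if the white roll, the mug or the carton is knocked away by more than 30 mm (distance of any of spare, mug, carton from where it was at the start of the episode above 0.03 m).
It also fails if it takes over 69 s, if anything falls off the work surface, if the arm or the gripper's body presses on something with over 40 N, if the wrist force passes 120 N, or if a joint passes its speed limit or range.

## Robot

A 6-joint arm with a two-finger parallel gripper is mounted at the origin on the work surface. World frame = base frame: x ahead of the robot, y to its left, z up, the work surface at z = 0. Lengths are in m, angles in rad, forces in N, time in s.
With the tool pointing down it reaches from about 0.375 to 0.975 m from the base axis. Payload 3.8 kg.
Tool frame: the origin (TCP) lies midway between the tips of the shut fingers; the grasp point (between the pads) lies 19 mm behind it; z points along the fingers, y is the line along which they close (so a half turn about z gives the same grasp; the last joint's range is limited). The gripper opens to 85 mm and grips with 20 to 120 N. Pads are 22 mm wide; open, the fingers measure 114 mm over their backs; the gripper's body (76 mm by 85 mm) begins 54 mm behind the grasp point. The pads swing forward as they close: fully open they stand 13 mm farther back than shut.
Start: joints at [-1.314, 0.264, 1.604, -0, 1.274, -0.037], TCP at [0.195, -0.646, 0.231] pointing down, gripper open.
Joint ranges: [-2.63, 2.63], [-0.94, 2.18], [0.31, 2.57], [-1.31, 4.45], [0, 2.66], [-2.55, 2.55]. Speed limits (rad/s): [2.57, 2.57, 3.14, 3.14, 3.14, 3.14].

## Interface

Orientations are given as a rotation vector (axis times angle).
In Python, from workcell import * gives the robot as it stands. The module is installed in compiled form; this text tells all that it offers.
- The arm moves only by the tool apply_moves, never from a script. Its arguments are lists of equal length, an entry for each row: "fingers": the opening, from 0 (shut) to 1 (fully open); "travel": the shift along the tool's x, y, z normalised to -1 to 1, where 1 is 0.05 m, a list of three; "rotation": the turn, a rotation vector about the tool's x, y, z normalised to -1 to 1, where 1 is 6 degrees, a list of three. In form: {"fingers": [fingers, ...], "travel": [[dx, dy, dz], ...], "rotation": [[ax, ay, az], ...]}. A call has 1 to 12 rows; each row shifts and turns the commanded pose from where the row before left it, along the tool's axes as they then stand; what a row does not reach is not made up. A row lasts 1/10 s, in which the tool goes at most 50 mm and 8.59 degrees, less where a joint would pass 70% of its speed; a pose out of reach is approached as far as the arm can. A call with a number of a shift or a turn outside -1 to 1 is refused whole. A call with a gripper value outside its range is refused whole. The fingers move at their own pace and stop on an object; "newtons" is the grip in N (left out, the last holds). Time passes only in rows, so rows that do not move let the fingers close. It gives the time, the measured TCP pose, the force, the opening and the grip force at its end, in the units of the state.
- read_state(): the state, without advancing time (a new reading comes with each control period).
- read_camera(name): name is "side" or "top" or "wrist"; returns a dict with "image" (420x560x3 uint8, red, green, blue), "fx", "fy", "cx", "cy" (pixels), "extrinsics" (4x4, takes a point from world to camera coordinates). Camera axes: x right, y down, z forward; pixel columns grow to the right and rows downward; lengths in m; the calibration is good to about 2 mm. The wrist camera is an equidistant fisheye: a pixel r from the principal point sees the ray r / f radians off the axis. A picture is of the moment at which its call begins. There is no depth.
- finish_job(): hands the job in; it is judged then, once.
Trained networks look in the newest picture that a camera, given by its name, has taken for a name from the list of things; names that differ only in an ending like _2 or _b are one class to them, and where a whole thing is asked for, a point or a joint stands for the part that bears it (a point fixed in the world has none). Each returns a list of dicts, best first, with "p" (0 to 1); they miss things now and then, are a little off and sometimes report something else, mostly with a low value. They report only what shows in the picture. A call takes as long as a camera call. They do not tell look-alikes from the thing itself.
- regions_of(camera, name): "mask" (420x560 bool, what is visible of it) and "bbox" ([left, top, width, height] in pixels, round what is visible of it).
- tip_of(camera, name): "location" ([column, row] in pixels: a listed point, or the origin of a listed thing).
The state is a dict: "time": time; "q": joint angles; "joint_vel": joint speeds; "joint_torque": joint torques, N m; "tool_pos": TCP position; "tcp_rot": TCP orientation; "wrist_force": force on the tool from outside, world axes, zero at the start; "torque": the same for the moment, N m; "width": opening from 0.0 (shut) to 1.0 (fully open); "grip_force": force on a finger pad.
Only numpy, scipy, OpenCV 4.12 (cv2) and the standard library are available. Lean on these libraries where they do the work, as an engineer would, in place of code of your own. Each camera call takes 0.05 s, during which the arm holds its last target. There are 200 camera calls.

## Working session

There is one attempt and no reset: what is moved stays moved. The work goes in short steps, Python scripts to look and compute and a tool call to move; the robot and the scene stay as the last step left them, time stands still between calls to the robot, and variables do not carry over. Pictures are saved under pics/ and viewed, at most 10 in all, crops included, and the job is handed in when it is done.

Besides the shell and the picture viewer there is one more tool, called by a JSON object that holds its "api" and its "payload". apply_moves: Moves the arm, as the interface text tells. Scaled input: -1 to 1 covers 0.05 m each way for a shift and 6 degrees each way for a turn. Its arguments: {"type":"object","properties":{"fingers":{"type":"array","items":{"type":"number"}},"travel":{"type":"array","items":{"type":"array","items":{"type":"number"}}},"rotation":{"type":"array","items":{"type":"array","items":{"type":"number"}}},"newtons":{"type":"number"}},"required":["fingers","travel","rotation"]}

```bash
mkdir -p pics
cat > h.py <<'E'
from workcell import *
import numpy as np, cv2
from scipy.spatial.transform import Rotation as R
def ray(cam,px):
    T=cam["extrinsics"]; Rm=T[:3,:3]; c=-Rm.T@T[:3,3]
    u=(px[0]-cam["cx"])/cam["fx"]; v=(px[1]-cam["cy"])/cam["fy"]
    d=Rm.T@np.array([u,v,1.]); return c,d/np.linalg.norm(d)
def atz(cam,px,z):
    c,d=ray(cam,px); return c+d*(z-c[2])/d[2]
def proj(cam,p):
    q=cam["extrinsics"]@np.append(p,1); return np.array([cam["fx"]*q[0]/q[2]+cam["cx"],cam["fy"]*q[1]/q[2]+cam["cy"]])
def tri(c1,p1,c2,p2):
    a,d=ray(c1,p1); b,e=ray(c2,p2)
    s=np.linalg.lstsq(np.stack([d,-e],1),b-a,rcond=None)[0]
    x,y=a+s[0]*d,b+s[1]*e; return (x+y)/2,np.linalg.norm(x-y)
E
cat > a.py <<'E'
from h import *
s=read_camera("side");t=read_camera("top")
cv2.imwrite("pics/s.png",s["image"][:,:,::-1]);cv2.imwrite("pics/t.png",t["image"][:,:,::-1])
for n in ["roll","spare","rack","rack_off","holder","bay","guide","guide_handle","mug","carton"]:
    r={}
    for c in("side","top"):
        r[c]=[(np.round(k["location"],1).tolist(),round(k["p"],2)) for k in tip_of(c,n)][:3]
    print(n,r)
    if r["side"] and r["top"]:
        p,e=tri(s,r["side"][0][0],t,r["top"][0][0]); print("   ",p.round(4),round(e,4))
st=read_state();print(st["time"],st["tool_pos"],st["tcp_rot"],R.from_rotvec(st["tcp_rot"]).as_matrix().round(3).tolist(),st["wrist_force"])
E
python3 a.py
```

```text
roll {'side': [([249.3, 157.9], 0.81), ([309.2, 169.7], 0.74)], 'top': [([205.4, 169.2], 0.63), ([108.0, 230.5], 0.6)]}
    [0.5127 0.1918 0.1886] 0.1453
spare {'side': [([297.9, 143.3], 0.9), ([352.3, 373.5], 0.54)], 'top': [([142.0, 167.6], 0.55)]}
    [0.5969 0.3445 0.1286] 0.0086
rack {'side': [([325.5, 196.0], 0.7), ([313.5, 169.5], 0.49)], 'top': [([185.3, 152.4], 0.65)]}
    [ 0.6618  0.2703 -0.005 ] 0.0002
rack_off {'side': [], 'top': [([174.1, 272.1], 0.59)]}
holder {'side': [([343.2, 333.9], 0.95)], 'top': [([375.0, 185.9], 0.6)]}
    [ 0.5712 -0.2158 -0.0024] 0.0036
bay {'side': [([347.0, 308.8], 0.9)], 'top': [([386.5, 183.1], 0.96), ([203.6, 168.0], 0.49)]}
    [ 0.5678 -0.2256  0.0792] 0.004
guide {'side': [([349.2, 375.1], 0.61)], 'top': [([411.0, 188.2], 0.66)]}
    [ 0.5601 -0.3078 -0.0023] 0.0047
guide_handle {'side': [([367.2, 335.2], 0.88)], 'top': [([453.3, 180.8], 0.71)]}
    [ 0.557  -0.3543  0.1617] 0.0034
mug {'side': [([217.3, 202.3], 0.66)], 'top': [([173.7, 271.2], 0.9), ([239.8, 255.3], 0.64)]}
    [ 0.3588  0.3007 -0.0154] 0.0017
carton {'side': [([237.9, 233.4], 0.67)], 'top': []}
1.1 [ 0.19547732 -0.64607193  0.23124896] [-3.10773072e+00 -4.59902238e-01 -5.04432231e-06] [[0.957, 0.29, 0.0], [0.29, -0.957, 0.0], [0.0, -0.0, -1.0]] [ 1.28998787 -0.0195302   0.32658067]
```

```bash
python3 -c "
import cv2,numpy as np
a=cv2.imread('pics/s.png');b=cv2.imread('pics/t.png')
cv2.imwrite('pics/st.png',cv2.resize(np.vstack([a[100:]]),(800,457)))
cv2.imwrite('pics/tt.png',cv2.resize(b,(800,600)))"
```

```text
(no output)
```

View pics/st.png

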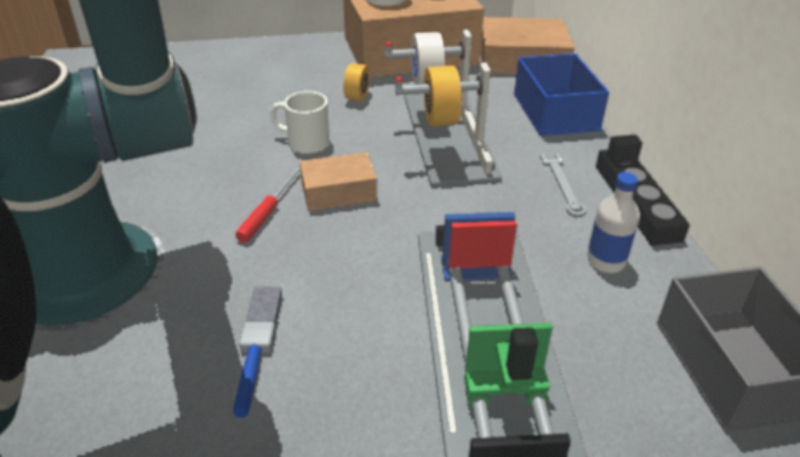

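View pics/tt.png

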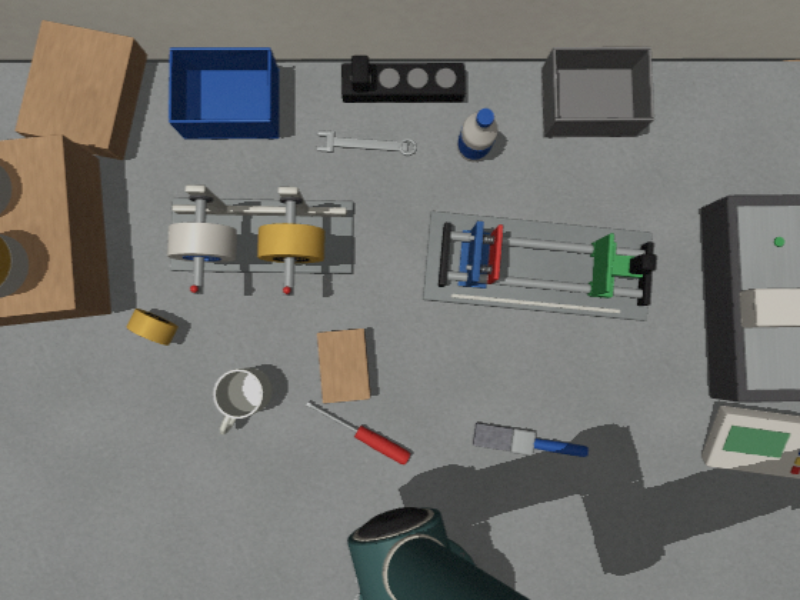

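The side view shows the large yellow roll on the near peg at about (309,167) and the white roll at (300,140). The small yellow roll stands on the bench at (249,157). The holder's green guide is at about (355,350) and its red stop at (337,270). In the top view the yellow candidates are the hanging roll at (204,171) and the small loose roll at (106,228). I choose the one hanging on the peg, which should measure 104 mm, and check that next.

```bash
cat > b.py <<'E'
from h import *
s=read_camera("side");t=read_camera("top")
def col(im,f,roi):
    h=cv2.cvtColor(im,cv2.COLOR_RGB2HSV).astype(int); m=f(h[...,0],h[...,1],h[...,2])
    k=np.zeros_like(m);x0,y0,x1,y1=roi;k[y0:y1,x0:x1]=1; return (m&k).astype(np.uint8)
red=lambda h,a,v:((h<7)|(h>173))&(a>130)&(v>70)
yel=lambda h,a,v:(h>14)&(h<30)&(a>130)&(v>90)
grn=lambda h,a,v:(h>45)&(h<85)&(a>110)&(v>50)
def blobs(m,k=4):
    n,l,st,c=cv2.connectedComponentsWithStats(m)
    return [(c[i].round(1).tolist(),st[i].tolist()) for i in range(1,n) if st[i,4]>=k]
rt=blobs(col(t["image"],red,(120,180,220,215)),3);rs=blobs(col(s["image"],red,(260,120,290,165)),3)
print(rt,rs)
for b in rt: print("nib",atz(t,b[0],.174).round(4))
y=col(t["image"],yel,(170,150,240,190)); b=blobs(y,50);print("yel",b)
x0,y0,w,h,_=b[0][1]
for z in(.133,.185):print(z,[atz(t,p,z).round(4)[:2].tolist() for p in((x0-.5,y0+h/2),(x0+w-.5,y0+h/2),(x0+w/2,y0-.5),(x0+w/2,y0+h-.5))])
(c,wh,a)=cv2.minAreaRect(np.argwhere(y)[:,::-1].astype(np.float32));print("rect",c,wh,a)
for nm,f,roi in(("red",red,(330,150,360,205)),("grn",grn,(405,155,460,215))):
    m=col(t["image"],f,roi);print(nm,blobs(m,20),[cv2.minAreaRect(np.argwhere(m)[:,::-1].astype(np.float32))])
for n in("holder","rack","guide","carton","mug"):
    for c in("top",):
        for r in regions_of(c,n)[:2]:
            q=cv2.minAreaRect(np.argwhere(r["mask"])[:,::-1].astype(np.float32));print(n,round(r["p"],2),q)
            if n in("holder",): 
                bx=cv2.boxPoints(q); print([atz(t,p,.012).round(4)[:2].tolist() for p in bx])
im=t["image"]
A=cv2.resize(im[140:230,290:470],None,fx=4.4,fy=4.4,interpolation=2);cv2.imwrite("pics/hold.png",A[...,::-1])
B=cv2.resize(im[115:245,80:260],None,fx=4.4,fy=4.4,interpolation=2);cv2.imwrite("pics/rack.png",B[...,::-1])
E
python3 b.py
```

```text
[([135.6, 201.7], [133, 200, 6, 5, 21]), ([200.4, 202.7], [198, 201, 5, 5, 19])] [([271.5, 130.0], [270, 129, 4, 3, 12]), ([278.8, 155.0], [277, 154, 4, 3, 10])]
nib [0.5194 0.3448 0.174 ]
nib [0.5155 0.2054 0.174 ]
yel [([202.5, 167.9], [180, 156, 46, 25, 961])]
0.133 [[0.5976, 0.2586], [0.5965, 0.1547], [0.6268, 0.2056], [0.5696, 0.2056]]
0.185 [[0.589, 0.2486], [0.5879, 0.1498], [0.6168, 0.1982], [0.5624, 0.1982]]
rect (202.56295776367188, 167.79217529296875) (44.592594146728516, 23.458772659301758) 1.3322198390960693
red [([346.6, 178.1], [341, 157, 11, 42, 268])] [((346.2676696777344, 177.52056884765625), (7.823042869567871, 41.4928092956543), 4.39870548248291)]
grn [([425.2, 186.7], [412, 164, 38, 44, 801])] [((424.300048828125, 186.59999084472656), (38.9075813293457, 39.35479736328125), 63.43495178222656)]
holder 0.79 ((377.918701171875, 186.33352661132812), (161.52581787109375, 63.357730865478516), 5.572197437286377)
[[0.5089, -0.0065], [0.6697, -0.0249], [0.6251, -0.4365], [0.4639, -0.4133]]
holder 0.39 ((183.26991271972656, 168.1859130859375), (126.98541259765625, 75.11258697509766), 0.8680515289306641)
[[0.5276, 0.431], [0.7183, 0.4308], [0.7106, 0.1103], [0.5188, 0.1147]]
rack 0.55 ((183.4720458984375, 167.7334442138672), (128.49940490722656, 76.08687591552734), 0.9240452647209167)
guide 0.55 ((436.5205383300781, 186.55479431152344), (44.805091857910156, 45.27616882324219), 6.009005546569824)
carton 0.96 ((240.3966827392578, 255.79458618164062), (49.47572708129883, 33.44878005981445), 85.10090637207031)
mug 0.97 ((166.232666015625, 275.94403076171875), (36.279415130615234, 48.994911193847656), 56.82148742675781)
```

View pics/hold.png

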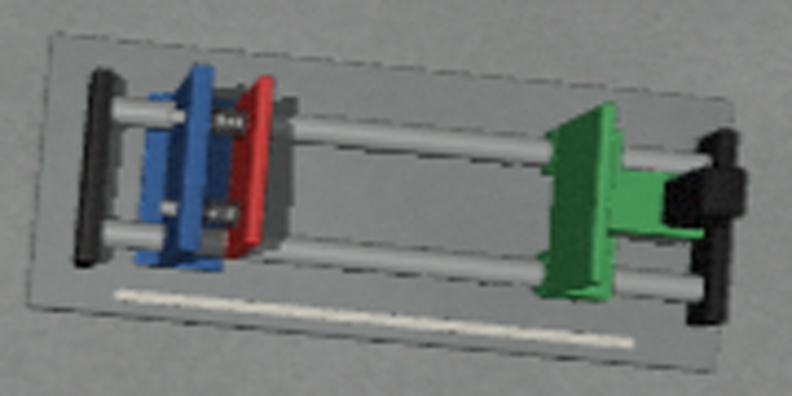

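View pics/rack.png

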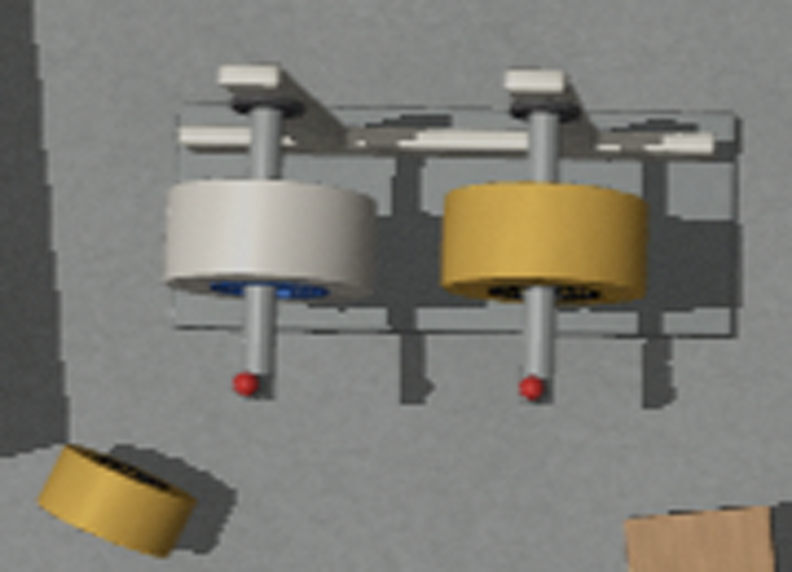

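The crops confirm it. The hanging yellow roll is 104 mm wide at crop (545,240), and the loose one at (118,500) is much smaller. The holder base corners are at crop (52,35), (735,100), (713,372) and (28,307).

```bash
cat > c.py <<'E'
from h import *
t=read_camera("top");s=read_camera("side")
P=[atz(t,(290+a/4.4-.4,140+b/4.4-.4),.012)[:2] for a,b in((52,35),(735,100),(713,372),(28,307))]
P=np.array(P);print(P.round(4),[np.linalg.norm(P[i]-P[(i+1)%4]).round(4) for i in range(4)])
y=(P[0]+P[3]-P[1]-P[2]);y/=np.linalg.norm(y);c=P.mean(0);x=np.array([y[1],-y[0]])
print("holder",c.round(4),"y",y.round(4),"yaw",np.arctan2(-y[0],y[1]).round(4))
T=lambda q:(np.array([(q-c)@x,(q-c)@y])).round(4)
# red pad top front edge at z .122 ; guide top plate z .124 
for n,a,b,z in(("red top front",272,78,.122),("red top front lo",256,248,.122),("grn front top",614,105,.124),("grn front bottom",600,280,.124),("handle top",707,193,.167)):
    print(n,T(atz(t,(290+a/4.4-.4,140+b/4.4-.4),z)[:2]))
print("bay",(c-.010*y).round(4))
p,e=tri(s,tip_of("side","guide_handle")[0]["location"],t,tip_of("top","guide_handle")[0]["location"]);print("h",p,T(p[:2]))
E
python3 c.py
```

```text
[[ 0.6681 -0.0269]
 [ 0.6261 -0.4243]
 [ 0.4679 -0.4043]
 [ 0.5105 -0.0103]] [np.float64(0.3997), np.float64(0.1594), np.float64(0.3963), np.float64(0.1585)]
holder [ 0.5682 -0.2165] y [0.1063 0.9943] yaw -0.1065
red top front [0.0442 0.0868]
red top front lo [-0.0462  0.088 ]
grn front top [ 0.0469 -0.094 ]
grn front bottom [-0.0462 -0.0927]
handle top [-0.0022 -0.1302]
bay [ 0.5671 -0.2264]
h [ 0.55919294 -0.35604184  0.16305562] [ 0.0059 -0.1397]
```

{"api": "apply_moves", "payload": {"fingers": [1,1,1,1,1,1,1,1,1,1,1,1], "travel": [[0.52,-0.58,-0.15],[0.52,-0.58,-0.15],[0.52,-0.58,-0.15],[0.52,-0.58,-0.15],[0.52,-0.58,-0.15],[0.52,-0.58,-0.15],[0.52,-0.58,-0.15],[0.52,-0.58,-0.15],[0.52,-0.58,-0.15],[0.52,-0.58,-0.15],[0.52,-0.58,-0.15],[0.52,-0.58,-0.15]], "rotation": [[0,0,0],[0,0,0],[0,0,0],[0,0,0],[0,0,0],[0,0,0],[0,0,0],[0,0,0],[0,0,0],[0,0,0],[0,0,0],[0,0,0]]}}

```text
time: 2.85
tool_pos: [0.3937, -0.2211, 0.3219]
tcp_rot: [3.107, 0.459, 0.001]
wrist_force: [1.2, -0.6, 0.6]
width: 1.002
grip_force: 0.0
```

{"api": "apply_moves", "payload": {"fingers": [1,1,1,1,1,1,1,1,1,1,1,1], "travel": [[0.52,-0.58,0],[0.52,-0.58,0],[0.52,-0.58,0],[0.52,-0.58,0],[0.52,-0.58,0],[0.52,-0.58,0],[0.52,-0.58,0],[0.52,-0.58,0],[0.52,-0.58,0],[0.52,-0.58,0],[0.52,-0.58,0],[0.52,-0.58,0]], "rotation": [[0,0,0],[0,0,0],[0,0,0],[0,0,0],[0,0,0],[0,0,0],[0,0,0],[0,0,0],[0,0,0],[0,0,0],[0,0,0],[0,0,0]]}}

```text
time: 4.05
tool_pos: [0.5917, 0.2024, 0.3214]
tcp_rot: [3.108, 0.46, 0.001]
wrist_force: [0.6, 0.5, 0.3]
width: 1.0
grip_force: 0.0
```

{"api": "apply_moves", "payload": {"fingers": [1,1,1,1,1,1,1,1,1,1,1,1,1], "travel": [[0,0,0],[0,0,0],[0,0,0],[0,0,0],[0,0,0],[0,0,0],[0,0,0],[0,0,0],[0,0,0],[0,0,0],[0,0,0],[0,0,0]], "rotation": [[0,0,-1],[0,0,-1],[0,0,-1],[0,0,-1],[0,0,-1],[0,0,-1],[0,0,-1],[0,0,-1],[0,0,-1],[0,0,-1],[0,0,-1],[0,0,-0.9]]}}

```text
invalid input
```

{"api": "apply_moves", "payload": {"fingers": [1,1,1,1,1,1,1,1,1,1,1,1], "travel": [[0,0,0],[0,0,0],[0,0,0],[0,0,0],[0,0,0],[0,0,0],[0,0,0],[0,0,0],[0,0,0],[0,0,0],[0,0,0],[0,0,0]], "rotation": [[0,0,-1],[0,0,-1],[0,0,-1],[0,0,-1],[0,0,-1],[0,0,-1],[0,0,-1],[0,0,-1],[0,0,-1],[0,0,-1],[0,0,-1],[0,0,-0.9]]}}

```text
time: 5.25
tool_pos: [0.5911, 0.2008, 0.3213]
tcp_rot: [2.251, 2.192, 0.0]
wrist_force: [0.4, -0.1, -0.0]
width: 1.004
grip_force: 0.0
```

```bash
cat > d.py <<'E'
from h import *
w=read_camera("wrist");st=read_state();M=R.from_rotvec(st["tcp_rot"]).as_matrix();p=np.array(st["tool_pos"])
print(st["time"],p.round(4),"yang",np.degrees(np.arctan2(M[1,1],M[0,1])).round(2),"z",M[:,2].round(3),np.round(st["q"],3))
T=w["extrinsics"]
for n,z in(("roll",.133),):
    for k in tip_of("wrist",n)[:2]:
        u=np.array(k["location"])-[w["cx"],w["cy"]];r=np.linalg.norm(u);th=r/w["fx"]
        d=T[:3,:3].T@np.append(u/r*np.sin(th),np.cos(th));c=-T[:3,:3].T@T[:3,3]
        q=c+d*(z-c[2])/d[2];print(n,round(k["p"],2),k["location"],q.round(4),"tool",(M.T@(q-p)).round(4))
cv2.imwrite("pics/w1.png",w["image"][...,::-1])
E
python3 d.py
```

```text
5.3 [0.5912 0.2008 0.3213] yang -1.35 z [ 0.  0. -1.] [ 0.288  0.127  1.602 -0.     1.412  0.311]
roll 0.56 [278.8, 171.7] [0.5896 0.2057 0.133 ] tool [ 0.0049 -0.0016  0.1883]
```

View pics/w1.png

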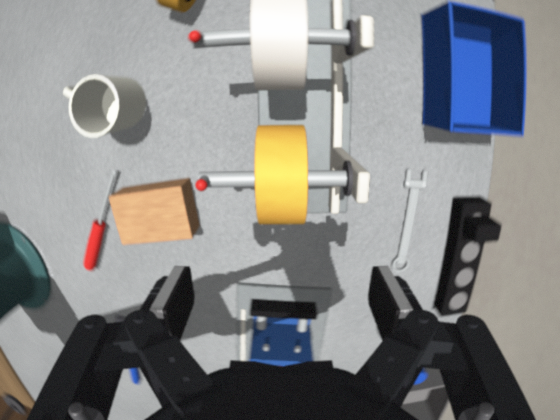

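The wrist view shows the yellow roll at (280,172), centred between the finger tips at about (165,300) and (395,300). I descend and grip.

{"api": "apply_moves", "payload": {"fingers": [1,1,1,1,1,1,1,1,0,0,0,0], "travel": [[0.07,0,0.5],[0,0,0.5],[0,0,0.5],[0,0,0.5],[0,0,0.5],[0,0,0.4],[0,0,0.32],[0,0,0],[0,0,0],[0,0,0],[0,0,0],[0,0,0]], "rotation": [[0,0,0],[0,0,0],[0,0,0],[0,0,0],[0,0,0],[0,0,0],[0,0,0],[0,0,0],[0,0,0],[0,0,0],[0,0,0],[0,0,0]], "newtons": 40}}

```text
time: 6.55
tool_pos: [0.5926, 0.2047, 0.1623]
tcp_rot: [2.254, 2.186, 0.005]
wrist_force: [0.4, 0.5, 3.7]
width: 0.554
grip_force: 43.1
```

{"api": "apply_moves", "payload": {"fingers": [0,0,0,0], "travel": [[0,0,0],[0,0,0],[0,0,0],[0,0,0]], "rotation": [[0,0,0],[0,0,0],[0,0,0],[0,0,0]]}}

```text
time: 6.95
tool_pos: [0.5927, 0.2047, 0.1623]
tcp_rot: [2.254, 2.186, 0.005]
wrist_force: [0.5, -0.5, 6.1]
width: 0.549
grip_force: 43.3
```

{"api": "apply_moves", "payload": {"fingers": [0,0,0,0,0,0], "travel": [[0,0,-0.1],[0,0,-0.15],[0,0,-0.15],[0,0,-0.15],[0,0,0],[0,0,0]], "rotation": [[0,0,0],[0,0,0],[0,0,0],[0,0,0],[0,0,0],[0,0,0]]}}

```text
time: 7.55
tool_pos: [0.5914, 0.2044, 0.1881]
tcp_rot: [2.255, 2.187, 0.001]
wrist_force: [-0.2, -0.1, -3.4]
width: 0.552
grip_force: 42.5
```

Run:
```python
from h import *
s=read_camera("side");t=read_camera("top")
cv2.imwrite("pics/s2.png",cv2.resize(s["image"][100:240,220:400],None,fx=4,fy=4)[...,::-1])
print(read_state()["tool_pos"])
```

```text
[0.59099029 0.20421012 0.187379  ]
```

View pics/s2.png

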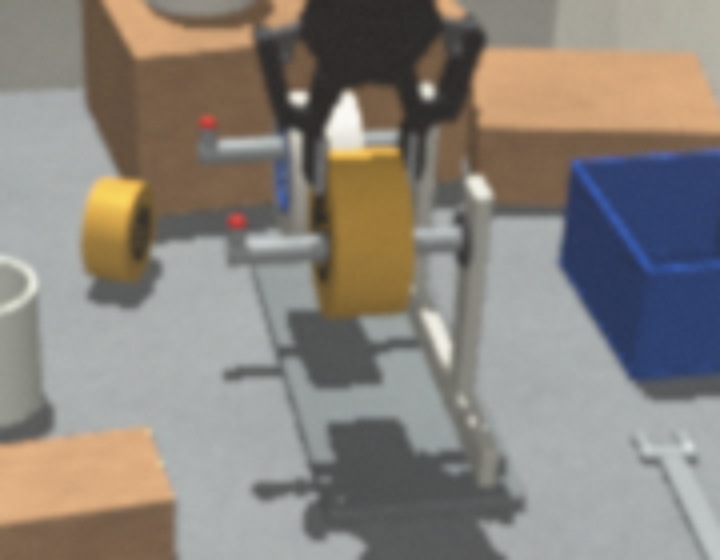

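Side crop: the roll is held by the fingers at (370,230), raised on the peg, and the nib at (237,240) is free. I draw it off.

{"api": "apply_moves", "payload": {"fingers": [0,0,0,0,0,0,0,0,0,0], "travel": [[0,-0.15,0],[0,-0.3,0],[0,-0.3,0],[0,-0.3,0],[0,-0.3,0],[0,-0.3,0],[0,-0.3,0],[0,-0.3,0],[0,-0.3,0],[0,-0.1,0]], "rotation": [[0,0,0],[0,0,0],[0,0,0],[0,0,0],[0,0,0],[0,0,0],[0,0,0],[0,0,0],[0,0,0],[0,0,0]]}}

```text
time: 8.65
tool_pos: [0.457, 0.2084, 0.1877]
tcp_rot: [-2.254, -2.187, 0.001]
wrist_force: [-0.1, 0.2, -2.3]
width: 0.551
grip_force: 42.5
```

{"api": "apply_moves", "payload": {"fingers": [0,0,0,0,0,0,0,0,0,0], "travel": [[0,0,-0.3],[0,0,-0.3],[0,0,-0.3],[0,0,-0.3],[0,0,-0.3],[0,0,-0.3],[0,0,-0.3],[0,0,0],[0,0,0],[0,0,0]], "rotation": [[0,0,0.8],[0,0,0.8],[0,0,0.8],[0,0,0.8],[0,0,0.8],[0,0,0.8],[0,0,0.8],[0,0,0.8],[0,0,0.8],[0,0,0.8]]}}

```text
time: 9.65
tool_pos: [0.4591, 0.2085, 0.2931]
tcp_rot: [2.952, 1.075, 0.001]
wrist_force: [0.6, -0.5, -2.6]
width: 0.555
grip_force: 42.5
```

{"api": "apply_moves", "payload": {"fingers": [0,0,0,0,0,0,0,0,0,0,0], "travel": [[0,0,0],[0,0,0],[0,0,0],[0,0,0],[0,0,0],[0,0,0],[0,0,0],[0,0,0],[0,0,0],[0,0,0],[0,0,0]], "rotation": [[0,0,0.8],[0,0,0.8],[0,0,0.8],[0,0,0.8],[0,0,0.8],[0,0,0.8],[0,0,0.8],[0,0,0.8],[0,0,0.8],[0,0,0.5],[0,0,0]]}}

```text
time: 10.75
tool_pos: [0.4589, 0.2084, 0.2928]
tcp_rot: [-3.137, 0.164, -0.001]
wrist_force: [0.3, -0.7, -2.3]
width: 0.556
grip_force: 42.4
```

```bash
cat > g.py <<'E'
from h import *
import sys
st=read_state();M=R.from_rotvec(st["tcp_rot"]).as_matrix();p=np.array(st["tool_pos"])
c=np.array([.5682,-.2165]);y=np.array([.1063,.9943]);x=np.array([.9943,-.1063])
print(st["time"],p.round(4),"holder",((p[:2]-c)@x).round(4),((p[:2]-c)@y).round(4),"yang",np.degrees(np.arctan2(M[1,1],M[0,1])).round(2),"want -96.1","f",np.round(st["wrist_force"],1),"fy",(st["wrist_force"][:2]@y).round(2),"w",round(st["width"],3))
if len(sys.argv)>1:
    a=np.array(eval(sys.argv[1]));q=np.append(c+a[0]*x+a[1]*y,a[2]);print("tool move units",(M.T@(q-p)/.05).round(3))
E
python3 g.py "[0,-.010,.28]"
```

```text
10.75 [0.4589 0.2084 0.2928] holder -0.1538 0.4109 yang -95.97 want -96.1 f [ 0.3 -0.7 -2.3] fy -0.71 w 0.556
tool move units [3.057 8.424 0.257]
```

{"api": "apply_moves", "payload": {"fingers": [0,0,0,0,0,0,0,0,0,0,0,0], "travel": [[0.15,0.4,0],[0.29,0.8,0],[0.29,0.8,0],[0.29,0.8,0],[0.29,0.8,0],[0.29,0.8,0],[0.29,0.8,0],[0.29,0.8,0],[0.29,0.8,0],[0.29,0.8,0],[0.29,0.8,0],[0,0,0]], "rotation": [[0,0,0],[0,0,0],[0,0,0],[0,0,0],[0,0,0],[0,0,0],[0,0,0],[0,0,0],[0,0,0],[0,0,0],[0,0,0],[0,0,0]]}}

```text
time: 11.95
tool_pos: [0.5675, -0.2304, 0.2922]
tcp_rot: [3.134, -0.168, 0.001]
wrist_force: [-0.6, 0.4, -2.1]
width: 0.555
grip_force: 42.7
```

```bash
python3 g.py "[0,-.010,.14]"
python3 - <<'E'
from h import *
t=read_camera("top");s=read_camera("side")
for c in ("top","side"): print([(k["location"],k["p"]) for k in tip_of(c,"roll")][:3])
c=np.array([.5682,-.2165]);y=np.array([.1063,.9943]);x=np.array([.9943,-.1063])
for a in tip_of("top","roll")[:2]:
  for b in tip_of("side","roll")[:2]:
    p,e=tri(s,b["location"],t,a["location"]);print(p.round(4),e.round(4),"H",(p[:2]-c)@x,(p[:2]-c)@y)
E
```

```text
11.95 [ 0.5675 -0.2304  0.2922] holder 0.0008 -0.0139 yang -96.14 want -96.1 f [-0.6  0.4 -2.1] fy 0.33 w 0.555
tool move units [-0.017 -0.086  3.044]
[([109.4, 229.9], 0.8)]
[([358.6, 230.7], 0.82), ([246.4, 156.3], 0.7)]
[ 0.6366  0.4224 -0.1731] 0.3758 H 0.00013742378541942157 0.6425214522146306
[0.4608 0.4433 0.0457] 0.0066 H -0.17693854753376126 0.644595475133247
```

{"api": "apply_moves", "payload": {"fingers": [0,0,0,0,0,0,0,0,0,0], "travel": [[-0.02,-0.08,0.4],[0,0,0.5],[0,0,0.5],[0,0,0.5],[0,0,0.5],[0,0,0.4],[0,0,0.3],[0,0,0.2],[0,0,0],[0,0,0]], "rotation": [[0,0,0],[0,0,0],[0,0,0],[0,0,0],[0,0,0],[0,0,0],[0,0,0],[0,0,0],[0,0,0],[0,0,0]]}}

```text
time: 13.25
tool_pos: [0.5668, -0.2211, 0.1285]
tcp_rot: [3.137, -0.163, 0.002]
wrist_force: [0.3, 0.1, -0.8]
width: 0.551
grip_force: 42.7
```

```bash
python3 g.py "[0,-.010,.108]"
python3 - <<'E'
from h import *
t=read_camera("top");s=read_camera("side")
cv2.imwrite("pics/s3.png",np.vstack([cv2.resize(s["image"][220:400,270:430],(500,562))])[...,::-1])
E
```

```text
13.25 [ 0.5668 -0.2211  0.1285] holder -0.0009 -0.0047 yang -95.94 want -96.1 f [ 0.3  0.1 -0.8] fy 0.15 w 0.551
tool move units [0.017 0.106 0.411]
```

View pics/s3.png

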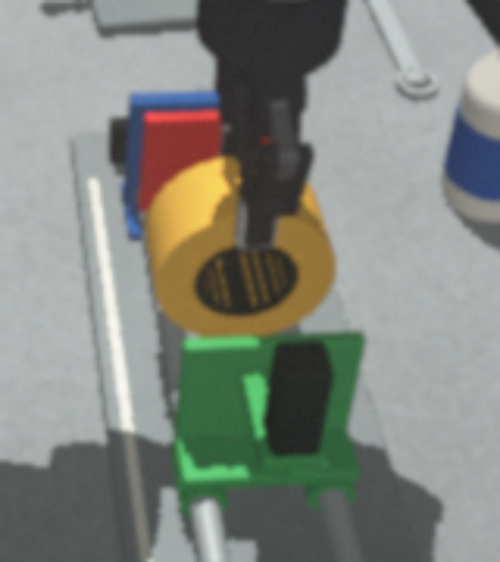

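The roll hangs level over the rods, centred between the guide and the red pad. I lower it slowly.

{"api": "apply_moves", "payload": {"fingers": [0,0,0,0,0,0], "travel": [[0,0.08,0.1],[0,0,0.08],[0,0,0.06],[0,0,0.04],[0,0,0.04],[0,0,0]], "rotation": [[0,0,0],[0,0,0],[0,0,0],[0,0,0],[0,0,0],[0,0,0]]}}

```text
time: 13.95
tool_pos: [0.5656, -0.2249, 0.1113]
tcp_rot: [-3.137, 0.164, 0.001]
wrist_force: [-0.6, -0.1, -2.1]
width: 0.553
grip_force: 42.8
```

{"api": "apply_moves", "payload": {"fingers": [0,0,0,0], "travel": [[0,0,0.03],[0,0,0.03],[0,0,0],[0,0,0]], "rotation": [[0,0,0],[0,0,0],[0,0,0],[0,0,0]]}}

```text
time: 14.35
tool_pos: [0.5659, -0.2251, 0.1088]
tcp_rot: [3.137, -0.163, 0.0]
wrist_force: [0.5, -0.3, -2.1]
width: 0.551
grip_force: 42.8
```

{"api": "apply_moves", "payload": {"fingers": [0,0,0,0], "travel": [[0,0,0.02],[0,0,0.02],[0,0,0],[0,0,0]], "rotation": [[0,0,0],[0,0,0],[0,0,0],[0,0,0]]}}

```text
time: 14.75
tool_pos: [0.567, -0.2254, 0.1079]
tcp_rot: [3.137, -0.164, 0.004]
wrist_force: [2.2, 0.5, 3.7]
width: 0.557
grip_force: 43.4
```

{"api": "apply_moves", "payload": {"fingers": [0.7,0.85,0.85,0.85,0.85], "travel": [[0,0,0],[0,0,0],[0,0,0],[0,0,0],[0,0,0]], "rotation": [[0,0,0],[0,0,0],[0,0,0],[0,0,0],[0,0,0]]}}

```text
time: 15.25
tool_pos: [0.5656, -0.225, 0.1065]
tcp_rot: [-3.137, 0.164, 0.001]
wrist_force: [-0.6, 0.3, 0.4]
width: 0.851
grip_force: 0.0
```

{"api": "apply_moves", "payload": {"fingers": [0.85,0.85,0.85,0.85,0.85,0.85,0.85,0.85], "travel": [[0,0,-0.2],[0,0,-0.4],[0,0,-0.6],[0,0,-0.6],[0,0,-0.6],[0,0,-0.2],[0,0,0],[0,0,0]], "rotation": [[0,0,0],[0,0,0],[0,0,0],[0,0,0],[0,0,0],[0,0,0],[0,0,0],[0,0,0]]}}

```text
time: 16.05
tool_pos: [0.5653, -0.2248, 0.2357]
tcp_rot: [-3.137, 0.163, 0.002]
wrist_force: [-0.1, 0.7, 0.3]
width: 0.853
grip_force: 0.0
```

```bash
python3 g.py "[.002,-.143,.235]"
python3 - <<'E'
from h import *
t=read_camera("top");s=read_camera("side");w=read_camera("wrist")
c=np.array([.5682,-.2165]);y=np.array([.1063,.9943]);x=np.array([.9943,-.1063])
for n in("roll","guide_handle"):
 for b in tip_of("side",n)[:2]:
  for a in tip_of("top",n)[:2]:
    p,e=tri(s,b["location"],t,a["location"]);print(n,p.round(4),e.round(4),"H",(p[:2]-c)@x,(p[:2]-c)@y)
 T=w["extrinsics"]
 for k in tip_of("wrist",n)[:2]:
  u=np.array(k["location"])-[w["cx"],w["cy"]];r=np.linalg.norm(u);th=r/w["fx"]
  d=T[:3,:3].T@np.append(u/r*np.sin(th),np.cos(th));o=-T[:3,:3].T@T[:3,3]
  q=o+d*({"roll":.079,"guide_handle":.167}[n]-o[2])/d[2];print("wrist",n,k["location"],q.round(4),"H",(q[:2]-c)@x,(q[:2]-c)@y)
B=np.hstack([cv2.resize(s["image"][220:400,270:430],(373,420)),w["image"][:,:420]]);cv2.imwrite("pics/s4.png",B[...,::-1])
E
```

```text
16.05 [ 0.5653 -0.2248  0.2357] holder -0.002 -0.0086 yang -95.96 want -96.1 f [-0.1  0.7  0.3] fy 0.68 w 0.853
tool move units [0.074 2.689 0.013]
roll [ 0.4632 -0.1519  0.3736] 0.1252 H -0.11126286865539058 0.05304154559278933
roll [0.4603 0.4574 0.0323] 0.0069 H -0.1789619246848434 0.6586275104828485
roll [ 0.5683 -0.2294  0.0844] 0.0108 H 0.001464952444714395 -0.012841150403967373
roll [ 0.6737  0.5692 -0.6597] 0.442 H 0.021355935656636557 0.7924335347063479
wrist roll [278.7, 179.4] [ 0.5708 -0.2239  0.079 ] H 0.0034145929948270794 -0.007073607444843095
guide_handle [ 0.5543 -0.3575  0.1673] 0.0077 H 0.0011865060036606034 -0.14171931181960157
guide_handle [ 0.8693  0.4092 -0.8037] 0.1015 H 0.2328723803743109 0.6541078034313034
wrist guide_handle [453.2, 215.2] [ 0.554  -0.3565  0.167 ] H 0.0007466945571139166 -0.14075895421128032
```

View pics/s4.png

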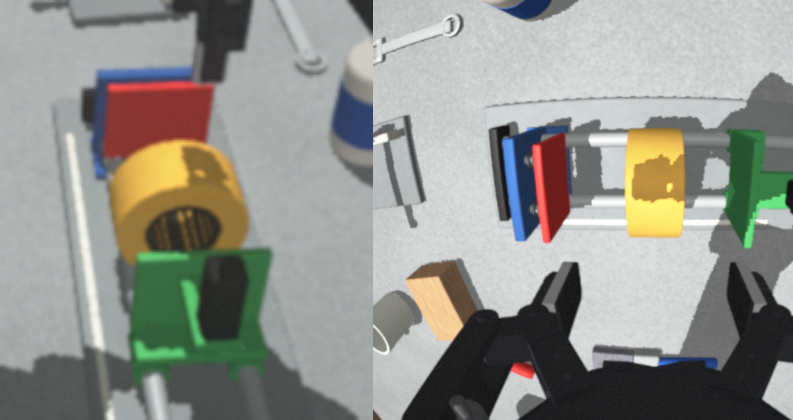

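The roll lies in the cradle, in the wrist half at (655,182), between the red pad at (550,185) and the green guide at (740,185). The handle is at holder y of about -0.141. Next I shut the fingers and go behind the handle.

{"api": "apply_moves", "payload": {"fingers": [0,0,0,0,0,0,0,0,0], "travel": [[0.06,0.4,0],[0,0.6,0],[0,0.6,0],[0,0.6,0],[0,0.6,0],[0,0.5,0],[0,0.33,0],[0,0,0],[0,0,0]], "rotation": [[0,0,0],[0,0,0],[0,0,0],[0,0,0],[0,0,0],[0,0,0],[0,0,0],[0,0,0],[0,0,0]]}}

```text
time: 17.45
tool_pos: [0.5499, -0.4058, 0.2365]
tcp_rot: [-3.136, 0.165, 0.0]
wrist_force: [-0.3, 0.1, -0.3]
width: -0.003
grip_force: 0.0
```

```bash
python3 g.py "[.001,-.190,.136]"
```

```text
17.45 [ 0.5499 -0.4058  0.2365] holder 0.0019 -0.1902 yang -96.01 want -96.1 f [-0.3  0.1 -0.3] fy 0.04 w -0.003
tool move units [-1.700e-02 -2.000e-03  2.011e+00]
```

{"api": "apply_moves", "payload": {"fingers": [0,0,0,0,0,0,0,0,0,0,0], "travel": [[-0.02,0,0.4],[0,0,0.5],[0,0,0.5],[0,0,0.4],[0,0,0.2],[0,0,0],[0,-0.1,0],[0,-0.1,0],[0,-0.1,0],[0,0,0],[0,0,0]], "rotation": [[0,0,0],[0,0,0],[0,0,0],[0,0,0],[0,0,0],[0,0,0],[0,0,0],[0,0,0],[0,0,0],[0,0,0],[0,0,0]]}}

```text
time: 18.55
tool_pos: [0.5508, -0.3908, 0.1375]
tcp_rot: [3.137, -0.163, 0.001]
wrist_force: [-0.3, -0.2, -0.5]
width: 0.003
grip_force: 0.0
```

{"api": "apply_moves", "payload": {"fingers": [0,0,0,0,0], "travel": [[0,-0.06,0],[0,-0.06,0],[0,-0.06,0],[0,-0.06,0],[0,-0.06,0]], "rotation": [[0,0,0],[0,0,0],[0,0,0],[0,0,0],[0,0,0]]}}

```text
time: 19.05
tool_pos: [0.5518, -0.3787, 0.1368]
tcp_rot: [3.132, -0.163, 0.001]
wrist_force: [-0.9, -9.2, -2.2]
width: -0.001
grip_force: 4.5
```

```bash
python3 g.py
```

```text
19.05 [ 0.5518 -0.3787  0.1368] holder 0.0009 -0.1631 yang -95.95 want -96.1 f [-0.9 -9.2 -2.2] fy -9.21 w -0.001
```

{"api": "apply_moves", "payload": {"fingers": [0,0,0,0,0,0,0], "travel": [[0,-0.1,0],[0,-0.12,0],[0,-0.12,0],[0,-0.12,0],[0,-0.1,0],[0,-0.06,0],[0,-0.04,0]], "rotation": [[0,0,0],[0,0,0],[0,0,0],[0,0,0],[0,0,0],[0,0,0],[0,0,0]]}}

```text
time: 19.75
tool_pos: [0.5553, -0.3459, 0.1368]
tcp_rot: [3.132, -0.163, 0.001]
wrist_force: [-1.2, -9.4, -2.6]
width: 0.002
grip_force: 4.5
```

```bash
python3 g.py
python3 - <<'E'
from h import *
t=read_camera("top");s=read_camera("side");w=read_camera("wrist")
B=np.hstack([cv2.resize(s["image"][220:400,270:430],(373,420)),w["image"][:,:420]]);cv2.imwrite("pics/s5.png",B[...,::-1])
E
```

```text
19.75 [ 0.5553 -0.3459  0.1368] holder 0.0009 -0.13 yang -95.96 want -96.1 f [-1.2 -9.4 -2.6] fy -9.52 w 0.002
```

View pics/s5.png

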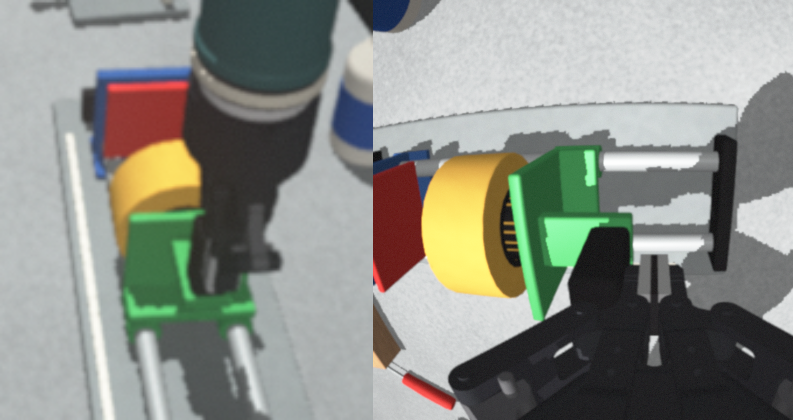

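The guide slides at about 9.5 N and there is still a gap to the roll (wrist half: guide face at (525,225), roll at (510,225)). I go slowly now.

{"api": "apply_moves", "payload": {"fingers": [0,0,0,0,0,0,0,0,0,0,0,0], "travel": [[0,-0.04,0],[0,-0.04,0],[0,-0.04,0],[0,-0.04,0],[0,-0.04,0],[0,-0.04,0],[0,-0.04,0],[0,-0.04,0],[0,-0.04,0],[0,-0.04,0],[0,-0.04,0],[0,-0.04,0]], "rotation": [[0,0,0],[0,0,0],[0,0,0],[0,0,0],[0,0,0],[0,0,0],[0,0,0],[0,0,0],[0,0,0],[0,0,0],[0,0,0],[0,0,0]]}}

```text
time: 21.1
tool_pos: [0.5578, -0.3227, 0.1368]
tcp_rot: [3.131, -0.163, 0.001]
wrist_force: [-1.0, -9.2, -3.0]
width: -0.001
grip_force: 5.3
```

{"api": "apply_moves", "payload": {"fingers": [0,0,0,0,0,0,0,0,0,0,0,0], "travel": [[0,-0.04,0],[0,-0.04,0],[0,-0.04,0],[0,-0.04,0],[0,-0.04,0],[0,-0.04,0],[0,-0.04,0],[0,-0.04,0],[0,-0.04,0],[0,-0.04,0],[0,-0.04,0],[0,-0.04,0]], "rotation": [[0,0,0],[0,0,0],[0,0,0],[0,0,0],[0,0,0],[0,0,0],[0,0,0],[0,0,0],[0,0,0],[0,0,0],[0,0,0],[0,0,0]]}}

```text
time: 22.3
tool_pos: [0.5603, -0.2989, 0.1368]
tcp_rot: [3.131, -0.163, 0.001]
wrist_force: [-1.0, -10.6, -3.1]
width: 0.0
grip_force: 5.3
```

```bash
python3 g.py
```

```text
22.3 [ 0.5603 -0.2989  0.1368] holder 0.0009 -0.0827 yang -95.96 want -96.1 f [ -1.  -10.6  -3.1] fy -10.63 w 0.0
```

{"api": "apply_moves", "payload": {"fingers": [0,0,0,0,0,0,0,0,0,0,0,0], "travel": [[0,-0.04,0],[0,-0.04,0],[0,-0.04,0],[0,-0.04,0],[0,-0.04,0],[0,-0.04,0],[0,-0.04,0],[0,-0.04,0],[0,-0.04,0],[0,-0.04,0],[0,-0.04,0],[0,-0.04,0]], "rotation": [[0,0,0],[0,0,0],[0,0,0],[0,0,0],[0,0,0],[0,0,0],[0,0,0],[0,0,0],[0,0,0],[0,0,0],[0,0,0],[0,0,0]]}}

```text
time: 23.5
tool_pos: [0.5629, -0.275, 0.1368]
tcp_rot: [3.131, -0.163, 0.001]
wrist_force: [0.2, -10.6, -3.5]
width: -0.0
grip_force: 5.3
```

{"api": "apply_moves", "payload": {"fingers": [0,0,0,0,0], "travel": [[0,-0.03,0],[0,-0.03,0],[0,-0.03,0],[0,-0.03,0],[0,-0.03,0]], "rotation": [[0,0,0],[0,0,0],[0,0,0],[0,0,0],[0,0,0]]}}

```text
time: 24.0
tool_pos: [0.5637, -0.2675, 0.1368]
tcp_rot: [3.131, -0.163, 0.001]
wrist_force: [-1.1, -10.0, -2.9]
width: 0.002
grip_force: 5.3
```

```bash
python3 g.py
```

```text
24.0 [ 0.5637 -0.2675  0.1368] holder 0.0009 -0.0512 yang -95.96 want -96.1 f [ -1.1 -10.   -2.9] fy -10.05 w 0.002
```

{"api": "apply_moves", "payload": {"fingers": [0,0,0,0,0,0], "travel": [[0,-0.02,0],[0,-0.02,0],[0,-0.02,0],[0,-0.02,0],[0,-0.02,0],[0,-0.02,0]], "rotation": [[0,0,0],[0,0,0],[0,0,0],[0,0,0],[0,0,0],[0,0,0]]}}

```text
time: 24.6
tool_pos: [0.5643, -0.2615, 0.1368]
tcp_rot: [3.132, -0.163, 0.001]
wrist_force: [-0.9, -11.3, -3.7]
width: -0.002
grip_force: 5.3
```

{"api": "apply_moves", "payload": {"fingers": [0,0,0], "travel": [[0,-0.02,0],[0,-0.02,0],[0,-0.02,0]], "rotation": [[0,0,0],[0,0,0],[0,0,0]]}}

```text
time: 24.9
tool_pos: [0.5646, -0.2585, 0.1368]
tcp_rot: [3.132, -0.163, 0.001]
wrist_force: [-0.2, -10.7, -3.2]
width: 0.001
grip_force: 5.3
```

{"api": "apply_moves", "payload": {"fingers": [0,0,0], "travel": [[0,-0.02,0],[0,-0.02,0],[0,-0.02,0]], "rotation": [[0,0,0],[0,0,0],[0,0,0]]}}

```text
time: 25.2
tool_pos: [0.5649, -0.2566, 0.1369]
tcp_rot: [3.13, -0.162, 0.002]
wrist_force: [-1.0, -14.8, -3.9]
width: 0.001
grip_force: 7.3
```

The stop is felt at 14.8 N. I push a few millimetres more to confirm the spring is giving.

{"api": "apply_moves", "payload": {"fingers": [0,0,0], "travel": [[0,-0.02,0],[0,-0.02,0],[0,-0.02,0]], "rotation": [[0,0,0],[0,0,0],[0,0,0]]}}

```text
time: 25.5
tool_pos: [0.5651, -0.2542, 0.1369]
tcp_rot: [3.129, -0.162, 0.002]
wrist_force: [-1.0, -15.8, -4.0]
width: -0.002
grip_force: 7.8
```

{"api": "apply_moves", "payload": {"fingers": [0,0], "travel": [[0,-0.02,0],[0,-0.01,0]], "rotation": [[0,0,0],[0,0,0]]}}

```text
time: 25.7
tool_pos: [0.5653, -0.2529, 0.1369]
tcp_rot: [3.129, -0.162, 0.002]
wrist_force: [-1.8, -15.7, -4.3]
width: 0.001
grip_force: 8.0
```

{"api": "apply_moves", "payload": {"fingers": [0,0,0,0,0,0,0,0,0,0,0,0], "travel": [[0,0.04,0],[0,0.06,0],[0,0.1,0],[0,0.2,0],[0,0.1,0],[0,0,-0.3],[0,0,-0.5],[0,0,-0.5],[0,0,-0.5],[0,0,-0.3],[0,0,0],[0,0,0]], "rotation": [[0,0,0],[0,0,0],[0,0,0],[0,0,0],[0,0,0],[0,0,0],[0,0,0],[0,0,0],[0,0,0],[0,0,0],[0,0,0],[0,0,0]]}}

```text
time: 26.9
tool_pos: [0.5629, -0.2724, 0.2418]
tcp_rot: [3.137, -0.163, 0.0]
wrist_force: [-0.1, 0.0, -1.0]
width: 0.001
grip_force: 0.0
```

```bash
python3 g.py
python3 - <<'E'
from h import *
t=read_camera("top");s=read_camera("side");w=read_camera("wrist")
B=np.hstack([cv2.resize(s["image"][220:400,270:430],(373,420)),w["image"][:,:420]]);cv2.imwrite("pics/s6.png",B[...,::-1])
E
```

```text
26.9 [ 0.5629 -0.2724  0.2418] holder 0.0006 -0.0561 yang -95.96 want -96.1 f [-0.1  0.  -1. ] fy -0.01 w 0.001
```

View pics/s6.png

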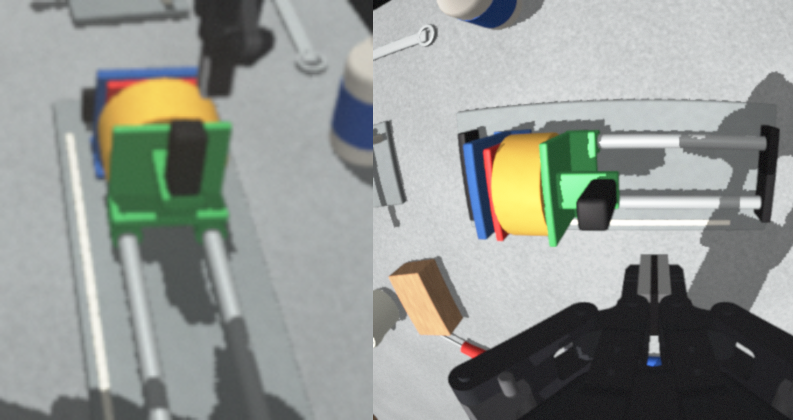

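The roll, in the wrist half at (523,185), is clamped squarely between the guide at (555,185) and the red pad at (492,190). The gripper is clear of everything, so I hand in.

```bash
python3 -c "
from workcell import *
print(finish_job())"
```

```text
the job is handed in; nothing more can be done
None
```

The job is handed in at about 27 s of the 69 s allowed: the yellow roll lies in the cradle, clamped between the guide and the stop with the spring giving a few millimetres (about 16 N peak push on the handle, including about 9 N of sliding friction). The arm came nowhere near the white roll, mug or carton, but I did not re-measure their positions, and `finish_job` returned no verdict.

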